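# Load a row of bearing blocks into a roller feeder

## Robot

A 7-joint arm with a two-finger parallel gripper is mounted at the origin on the work surface. World frame = base frame: x ahead of the robot, y to its left, z up, the work surface at z = 0. Lengths are in m, angles in rad, forces in N, time in s.
With the tool pointing down it reaches from about 0.4 to 0.875 m from the base axis. Payload 19.3 kg.
Tool frame: the origin (TCP) lies where the fingers leave the gripper's body, on its centre line; the fingertips stand bot.tip_reach ahead of it and the grasp point (between the pads) lies 54 mm ahead of it (bot.tip_reach is the distance from the TCP to the fingertips, in m); z points along the fingers, y is the line along which they close (so a half turn about z gives the same grasp; the last joint's range is limited). The gripper opens to 85 mm and grips with 20 to 120 N. Pads are 22 mm wide; open, the fingers measure 114 mm over their backs; the gripper's body (76 mm by 85 mm) begins 54 mm behind the grasp point. The pads swing forward as they close: fully open they stand 13 mm farther back than shut.
Start: joints at [-1.2, 0.521, -0.036, 1.599, 0.021, 1.021, -0.113], TCP at [0.267, 0.565, 0.304] pointing down, gripper open.
Joint ranges: [-2.91, 2.91], [-0.3, 2.13], [-1.5, 1.42], [0.17, 2.43], [-1.26, 4.41], [0.16, 1.93], [-2.52, 2.52]. Speed limits (rad/s): [1.89, 1.89, 2.39, 2.39, 3.01, 3.01, 3.01].

## Interface

Orientations are given as [roll, pitch, yaw] about the fixed x, y, z axes, in that order (R = Rz(yaw) Ry(pitch) Rx(roll)).
In Python, from workcell import bot gives the robot as it stands. The module is installed in compiled form; this text tells all that it offers.
- The arm moves only by the shell command python3 -m jog 'ROWS' [FORCE]. ROWS is JSON, a list that holds one entry, the list of rows, each a list of 7 numbers: the shift along the tool's x, y, z in mm, then the turn, a rotation vector about the tool's x, y, z in rad, then the opening, from 0 (shut) to 1 (fully open). In form: [[[tx, ty, tz, wx, wy, wz, fingers], ...]]. A call has 1 to 5 rows; each row shifts and turns the commanded pose from where the row before left it, along the tool's axes as they then stand; what a row does not reach is not made up. A row lasts 1/10 s, in which the tool goes at most 50 mm and 8.59 degrees, less where a joint would pass 70% of its speed; a pose out of reach is approached as far as the arm can. A call is refused whole if a number of a shift passes 50 or a number of a turn 0.15, either way. A call with a gripper value outside its range is refused whole. The fingers move at their own pace and stop on an object; FORCE is the grip in N (left out, the last holds). Time passes only in rows, so rows that do not move let the fingers close. It gives the time, the measured TCP pose, the force, the opening and the grip force at its end, in the units of the state.
- bot.observe(): the state, without advancing time (a new reading comes with each control period).
- bot.grab_frame(name): name is "scene" or "top" or "wrist"; returns a dict with "img" (420x560x3 uint8, red, green, blue), "intrinsics" (3x3 intrinsics, pixels), "k1" (the pictures are not rectified: a ray, as slopes to the right and down, at radius r is drawn at 1 + k1 r^2 times it, then the intrinsics apply), "R" (3x3) and "t" (3): a world point X has camera coordinates R X + t; the wrist camera has in their place "tool_from_camera" (4x4, takes a point from camera to tool coordinates, whose origin is the TCP and whose axes are the flange's). Camera axes: x right, y down, z forward; pixel columns grow to the right and rows downward; lengths in m; the calibration is good to about 2 mm. A picture is of the moment at which its call begins: read the wrist's pose just before it. There is no depth.
- bot.job_done(): hands the job in; it is judged then, once.
Trained networks look in a picture, given as the dict that the camera call returned (one of the last four; its "shot" number tells which), for a name from the list of things; names that differ only in an ending like _2 or _b are one class to them, and where a whole thing is asked for, a point or a joint stands for the part that bears it (a point fixed in the world has none). Each returns a list of dicts, best first, with "conf" (0 to 1); they miss things now and then, are a little off and sometimes report something else, mostly with a low value. They report only what shows in the picture. A call takes as long as a camera call. They do not tell look-alikes from the thing itself.
- bot.trace(query, picture): "region" (420x560 bool, what is visible of it).
- bot.spot_point(query, picture): "xyz" ([x, y, z] in m, in world coordinates, good to about 4 mm: a listed point, or the origin of a listed thing).
The state is a dict: "clock": time; "qpos": joint angles; "qd": joint speeds; "joint_efforts": joint torques, N m; "position": TCP position; "tool_rot": TCP orientation; "force": force on the tool from outside, world axes, zero at the start; "moment": the same for the moment, N m; "grip_width": finger opening in m; "finger_force": force on a finger pad.
Only numpy, scipy, OpenCV 4.12 (cv2) and the standard library are available. Lean on these libraries where they do the work, as an engineer would, in place of code of your own. Each camera call takes 0.05 s, during which the arm holds its last target. There are 200 camera calls.

## Task

Set the loose blue block on the plate in line at the tail end of the row of four yellow blocks, then push all five together as one straight, tight row into the white magazine until you feel the braked follower hidden under the hood just begin to give way, and hold that light pressure for a moment before letting go. Never squeeze the row hard (keep well under 20 newtons) or let it buckle or splay, and leave the other things on the bench where they are.

Things in the scene. Friction and masses are not known exactly. Their poses are not given: they have to be found in the camera images.
- feeder: Fixed feeder: steel plate (320 mm in x; top 4 mm above origin) with a white hooded magazine. Origin on the bench under the middle of its mouth; the row lies on x = 0 and is pushed to -y, entering at y = 0. Channel 44 mm wide, 200 mm deep, 44 mm high inside; hood 60 mm wide, top at 54 mm.
- hood (a point): Middle of the hood's top face, 54 mm above the bench, 100 mm inside the mouth. Hidden under the hood a braked follower pad spans the channel, its face 75 to 135 mm inside the mouth: where differs each time and is neither measured nor seen, so feel for it. It gives way at about 8 N (on top of the sliding row's 1 to 5 N), yields evenly for 6 mm, stays where left, then meets a solid end.
- flare (a point): Middle of the outer end of the two flared guide cheeks that stand on the plate before the mouth: 31 mm out from the mouth (feeder +y), at plate height. There the cheeks are 58 mm apart inside, 70 mm over their outsides, 30 mm high; they lead into the 44 mm channel. Axes as the feeder.
- block1: Yellow plastic block no. 1 of the row (the front one, nearest the mouth), 40 mm along its x, 44 mm along its y (the row's direction), 36 mm tall, about 90 g, brass bushing in its top. Origin at the centre of its underside, z up. Stands on the plate nearly in line with the channel, 2 to 10 mm from its neighbours.
- block2: Yellow plastic block no. 2 of the row (counted from the mouth), 40 mm along its x, 44 mm along its y (the row's direction), 36 mm tall, about 90 g, brass bushing in its top. Origin at the centre of its underside, z up. Stands on the plate nearly in line with the channel, 2 to 10 mm from its neighbours.
- block3: Yellow plastic block no. 3 of the row (counted from the mouth), 40 mm along its x, 44 mm along its y (the row's direction), 36 mm tall, about 90 g, brass bushing in its top. Origin at the centre of its underside, z up. Stands on the plate nearly in line with the channel, 2 to 10 mm from its neighbours.
- block4: Yellow plastic block no. 4 of the row (the last of the four, farthest from the mouth), 40 mm along its x, 44 mm along its y (the row's direction), 36 mm tall, about 90 g, brass bushing in its top. Origin at the centre of its underside, z up. Stands on the plate nearly in line with the channel, 2 to 10 mm from its neighbours.
- tail: The loose blue block, same make and size: 40 mm along its x, 44 mm along its y (this side goes along the row), 36 mm tall, about 90 g. Origin at the centre of its underside, z up. Stands apart on the plate, on the feeder's +x side of the row. In the loaded row it is the last block and stays outside the mouth.
- spare_roller: Bystander, leave alone: brass cylinder, 48 mm diameter, 50 mm tall, standing.
- thumbscrew: Bystander, leave alone: steel knurled screw standing on its 26 mm head, 42 mm tall.
- wrench: Bystander, leave alone: steel wrench lying flat.
- oil_can: Bystander, leave alone: can, 60 mm diameter, 110 mm tall.
- collar: Bystander, leave alone: red plastic ring, 60 mm diameter, 20 mm tall.
- cup: Bystander, leave alone: grey cup, 80 mm diameter, 80 mm tall.
- screwdriver: Bystander, leave alone: screwdriver lying flat.
There are look-alikes about, which are no part of the job. There is more than one size of the tail; the one meant has the size given above.

How it is judged:
By the outcome, as a careful person would: the job done as asked, in the order asked, and still so for the second after the job is handed in, with the robot touching nothing.
It also fails if it takes over 67 s, if anything falls off the work surface, if the arm or the gripper's body presses on something with over 40 N, if the wrist force passes 120 N, or if a joint passes its speed limit or range.

## Working session

There is one attempt and no reset: what is moved stays moved. The work goes in short steps, Python scripts to look and compute and a shell command to move; the robot and the scene stay as the last step left them, time stands still between calls to the robot, and variables do not carry over. Pictures are saved under pics/ and viewed, at most 10 in all, crops included, and the job is handed in when it is done.

```bash
mkdir -p pics
cat > h.py <<'E'
import numpy as np,cv2
from workcell import bot
def und(f,px):
    K=np.array(f["intrinsics"]);p=(np.array(px,float)-[K[0,2],K[1,2]])/[K[0,0],K[1,1]]
    s=p.copy()
    for _ in range(20): s=p/(1+f["k1"]*(s@s))
    return s
def ground(f,px,z):
    s=und(f,px);R=np.array(f["R"]);t=np.array(f["t"])
    d=R.T@np.array([s[0],s[1],1]);c=-R.T@t
    return c+d*(z-c[2])/d[2]
def save(f,n): cv2.imwrite("pics/"+n,f["img"][:,:,::-1])
E
python3 - <<'E'
from h import *
s=bot.observe();print(s["clock"],s["position"],s["tool_rot"],s["grip_width"],s["force"],bot.tip_reach)
for c in("top","scene"):
    f=bot.grab_frame(c);save(f,c+"0.png")
    for n in "feeder hood flare block1 block2 block3 block4 tail".split():
        print(c,n,[(np.round(d["xyz"],4).tolist(),round(d["conf"],2)) for d in bot.spot_point(n,f)[:5]])
print(bot.observe()["clock"])
E
```

```text
0.0 [0.26657572 0.56502494 0.30333239] [-3.14046203e+00  9.92324778e-05  2.70079510e+00] 0.08560767994823826 [ 0.9293087   0.56216167 -0.45396262] 0.0726
top feeder [([0.4833, -0.1048, 0.0019], 0.97)]
top hood [([0.4753, -0.1987, 0.0597], 0.58)]
top flare [([0.4877, -0.0689, 0.0015], 0.9), ([0.4881, 0.0333, 0.0057], 0.29)]
top block1 [([0.4839, -0.0162, 0.0061], 0.85), ([0.4884, 0.0889, 0.0046], 0.84), ([0.4922, 0.1363, 0.0039], 0.71), ([0.4888, 0.0331, 0.0044], 0.69)]
top block2 [([0.4839, -0.0162, 0.0061], 0.85), ([0.4884, 0.0889, 0.0046], 0.84), ([0.4922, 0.1363, 0.0039], 0.71), ([0.4888, 0.0331, 0.0044], 0.69)]
top block3 [([0.4839, -0.0162, 0.0061], 0.85), ([0.4884, 0.0889, 0.0046], 0.84), ([0.4922, 0.1363, 0.0039], 0.71), ([0.4888, 0.0331, 0.0044], 0.69)]
top block4 [([0.4839, -0.0162, 0.0061], 0.85), ([0.4884, 0.0889, 0.0046], 0.84), ([0.4922, 0.1363, 0.0039], 0.71), ([0.4888, 0.0331, 0.0044], 0.69)]
top tail [([0.8358, 0.1134, 0.0031], 0.69), ([0.6085, 0.0439, 0.0012], 0.63), ([0.7313, 0.0683, 0.002], 0.51), ([0.37, 0.0995, 0.0019], 0.25)]
scene feeder [([0.4882, -0.0985, -0.0009], 0.94)]
scene hood [([0.4776, -0.1975, 0.0573], 0.93)]
scene flare [([0.4865, -0.0691, 0.002], 0.87)]
scene block1 [([0.4906, 0.084, 0.0068], 0.84), ([0.4938, 0.1347, 0.0014], 0.69), ([0.4889, 0.0327, 0.0027], 0.54), ([0.4845, -0.0159, 0.0028], 0.51)]
scene block2 [([0.4906, 0.084, 0.0068], 0.84), ([0.4938, 0.1347, 0.0014], 0.69), ([0.4889, 0.0327, 0.0027], 0.54), ([0.4845, -0.0159, 0.0028], 0.51)]
scene block3 [([0.4906, 0.084, 0.0068], 0.84), ([0.4938, 0.1347, 0.0014], 0.69), ([0.4889, 0.0327, 0.0027], 0.54), ([0.4845, -0.0159, 0.0028], 0.51)]
scene block4 [([0.4906, 0.084, 0.0068], 0.84), ([0.4938, 0.1347, 0.0014], 0.69), ([0.4889, 0.0327, 0.0027], 0.54), ([0.4845, -0.0159, 0.0028], 0.51)]
scene tail [([0.6091, 0.0492, 0.0042], 0.84), ([0.8359, 0.1125, -0.0006], 0.66), ([0.7319, 0.0683, -0.001], 0.63)]
0.9
```

View pics/top0.png

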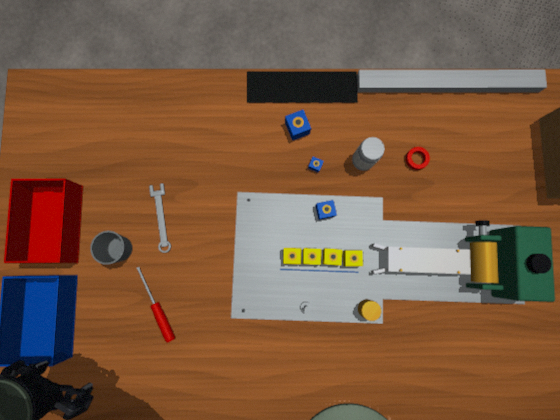

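View pics/scene0.png

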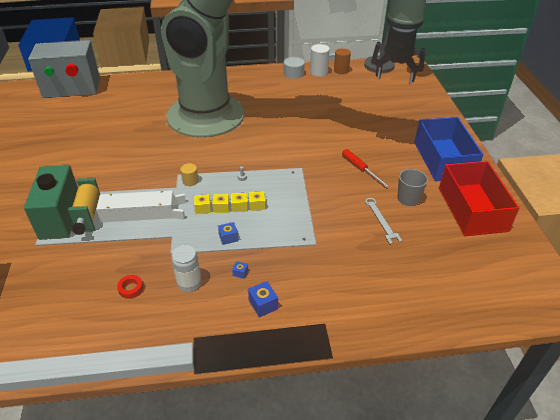

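The tail candidate on the plate is at top pixel (326,210). The blue look-alikes at (298,125) and (316,164) stand off the plate. The row spans (292..354,257) and the flare is near (375,258). A thin blue line runs beside the row at about (320,270). Next I'll compute a move to a viewpoint over it.

```bash
cat >> h.py <<'E'
from scipy.spatial.transform import Rotation as Ro
def rows(p,yaw,n,op=1,s0=None,tilt=True):
    "n equal rows from measured pose (or s0=(pos,rpy)) to p, tool down at yaw"
    if s0 is None: s=bot.observe();s0=(s["position"],s["tool_rot"])
    A=Ro.from_euler('xyz',s0[1]);B=Ro.from_euler('xyz',[np.pi,0,yaw])
    w=(A.inv()*B).as_rotvec()/n;d=(np.array(p)-s0[0])*1000/n
    out=[]
    for i in range(n):
        out.append([round(float(v),1) for v in A.inv().apply(d)]+[round(float(v),3) for v in w]+[op]); A=A*Ro.from_rotvec(w)
    print(out)
E
python3 - <<'E'
from h import *
f=bot.grab_frame("wrist");print(np.round(f["tool_from_camera"],3).tolist(),np.round(f["intrinsics"],1).tolist(),f["k1"])
rows([.54,.02,.36],np.pi/2,15)
f=bot.grab_frame("top");cv2.imwrite("pics/c1.png",cv2.resize(f["img"][180:330,225:425,::-1],None,fx=4,fy=4,interpolation=cv2.INTER_CUBIC))
E
```

```text
[[-0.001, -0.95, -0.311, 0.082], [1.0, -0.001, 0.0, 0.001], [-0.001, -0.311, 0.95, -0.068], [0.0, 0.0, 0.0, 1.0]] [[296.1, 0.0, 279.2], [0.0, 296.1, 206.4], [0.0, 0.0, 1.0]] -0.01851648054679222
[[-32.0, -25.1, -3.7, -0.0, 0.0, 0.075, 1], [-33.8, -22.6, -3.7, -0.0, 0.0, 0.075, 1], [-35.4, -20.0, -3.7, -0.0, 0.0, 0.075, 1], [-36.8, -17.3, -3.7, -0.0, 0.0, 0.075, 1], [-38.0, -14.5, -3.7, -0.0, 0.0, 0.075, 1], [-39.0, -11.6, -3.7, -0.0, 0.0, 0.075, 1], [-39.7, -8.6, -3.7, -0.0, 0.0, 0.075, 1], [-40.3, -5.6, -3.7, -0.0, 0.0, 0.075, 1], [-40.6, -2.5, -3.7, -0.0, 0.0, 0.075, 1], [-40.7, 0.5, -3.7, -0.0, 0.0, 0.075, 1], [-40.5, 3.6, -3.7, -0.0, 0.0, 0.075, 1], [-40.1, 6.6, -3.7, -0.0, 0.0, 0.075, 1], [-39.5, 9.6, -3.7, -0.0, 0.0, 0.075, 1], [-38.7, 12.6, -3.7, -0.0, 0.0, 0.075, 1], [-37.6, 15.4, -3.7, -0.0, 0.0, 0.075, 1]]
```

View pics/c1.png

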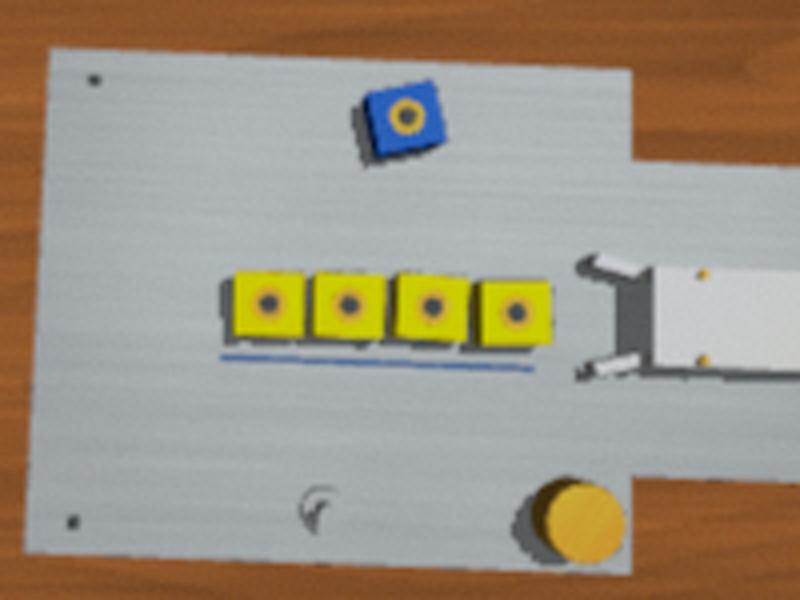

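The blue stripe is only a painted line. The plate edges slope about 0.035 rad, and the tail is turned a little at crop pixel (405,118). Moving over to look with the wrist camera.

```bash
python3 -m jog '[[[-32,-25.1,-3.7,0,0,0.075,1],[-33.8,-22.6,-3.7,0,0,0.075,1],[-35.4,-20,-3.7,0,0,0.075,1],[-36.8,-17.3,-3.7,0,0,0.075,1],[-38,-14.5,-3.7,0,0,0.075,1]]]' 20
python3 -m jog '[[[-39,-11.6,-3.7,0,0,0.075,1],[-39.7,-8.6,-3.7,0,0,0.075,1],[-40.3,-5.6,-3.7,0,0,0.075,1],[-40.6,-2.5,-3.7,0,0,0.075,1],[-40.7,0.5,-3.7,0,0,0.075,1]]]'
python3 -m jog '[[[-40.5,3.6,-3.7,0,0,0.075,1],[-40.1,6.6,-3.7,0,0,0.075,1],[-39.5,9.6,-3.7,0,0,0.075,1],[-38.7,12.6,-3.7,0,0,0.075,1],[-37.6,15.4,-3.7,0,0,0.075,1]]]'
python3 -m jog '[[[0,0,0,0,0,0,1],[0,0,0,0,0,0,1],[0,0,0,0,0,0,1]]]'
cat >> h.py <<'E'
def wrist():
    s=bot.observe();f=bot.grab_frame("wrist")
    T=np.eye(4);T[:3,:3]=Ro.from_euler('xyz',s["tool_rot"]).as_matrix();T[:3,3]=s["position"]
    W=np.linalg.inv(T@np.array(f["tool_from_camera"]));f2=dict(f);f2["R"]=W[:3,:3];f2["t"]=W[:3,3]
    return s,f,f2
def boxes(name,f,f2,z=.040,col=None):
    "top-face rects in world by colour in traced region"
    hsv=cv2.cvtColor(f["img"],cv2.COLOR_RGB2HSV)
    for d in bot.trace(name,f):
        m=(d["region"]).astype(np.uint8)
        lo=cv2.inRange(hsv,*col) if col else m*255
        v=hsv[:,:,2][m>0]; 
        c,_=cv2.findContours(m,cv2.RETR_EXTERNAL,cv2.CHAIN_APPROX_NONE);c=max(c,key=cv2.contourArea)
        w=np.array([ground(f2,p,z)[:2] for p in c[:,0]])*1000
        r=cv2.minAreaRect(w.astype(np.float32)); print(name,round(d["conf"],2),np.round(r[0],1),np.round(r[1],1),round(r[2],1))
E
python3 - <<'E'
from h import *
s,f,f2=wrist();save(f,"w1.png");print(s["clock"],s["position"],s["tool_rot"],s["force"])
for n in "feeder hood flare block1 tail".split(): print(n,[(np.round(d["xyz"],4).tolist(),round(d["conf"],2)) for d in bot.spot_point(n,f)[:5]])
boxes("block1",f,f2);boxes("tail",f,f2)
E
```

```text
clock: 1.5
position: [0.3585, 0.382, 0.3227]
tool_rot: [3.141, -0.0, 2.323]
force: [0.9, 1.2, 0.2]
grip_width: 0.0858
finger_force: 0.0
clock: 2.0
position: [0.45, 0.2004, 0.3413]
tool_rot: [3.141, -0.0, 1.948]
force: [0.2, 0.0, 0.3]
grip_width: 0.0853
finger_force: 0.0
clock: 2.5
position: [0.5419, 0.019, 0.3598]
tool_rot: [3.141, -0.0, 1.573]
force: [0.8, -0.2, -0.1]
grip_width: 0.0849
finger_force: 0.0
clock: 2.8
position: [0.5411, 0.0214, 0.3593]
tool_rot: [-3.141, -0.0, 1.577]
force: [-1.0, 0.4, -0.1]
grip_width: 0.0851
finger_force: 0.0
2.8 [0.54106107 0.02142941 0.35927614] [-3.14123607e+00 -3.42336909e-04  1.57726153e+00] [-1.02412935  0.4436535  -0.08104661]
feeder [([0.483, -0.1011, 0.003], 0.77), ([0.4882, -0.0701, 0.0047], 0.53)]
hood [([0.4781, -0.2007, 0.0541], 0.73), ([0.4811, -0.0999, 0.0013], 0.34), ([0.7431, -0.0594, -0.0014], 0.26)]
flare [([0.4883, -0.0708, 0.0065], 0.59)]
block1 [([0.4904, 0.0783, 0.0069], 0.92), ([0.4891, 0.0311, 0.0043], 0.68), ([0.4925, 0.1327, 0.0033], 0.68), ([0.4855, -0.0203, -0.0017], 0.62)]
tail [([0.6114, 0.0465, 0.0062], 0.98), ([0.7349, 0.0693, 0.0011], 0.73), ([0.8303, 0.115, 0.0026], 0.66)]
block1 0.87 [491.5  37. ] [48.2 41.5] 84.7
block1 0.77 [493.   85.8] [44.4 43.8] 87.6
block1 0.64 [493.1 134.5] [43.4 43.1] 89.2
block1 0.6 [487.7 -12.1] [50.  41.4] 88.9
block1 0.23 [489.9 -45.2] [547.8 292.8] 87.7
tail 0.98 [822.4 114.8] [82.5 58.6] 20.6
tail 0.85 [606.4  48.7] [44.5 50.9] 10.9
tail 0.56 [717.3  72.4] [32.8 36.8] 67.4
```

View pics/w1.png

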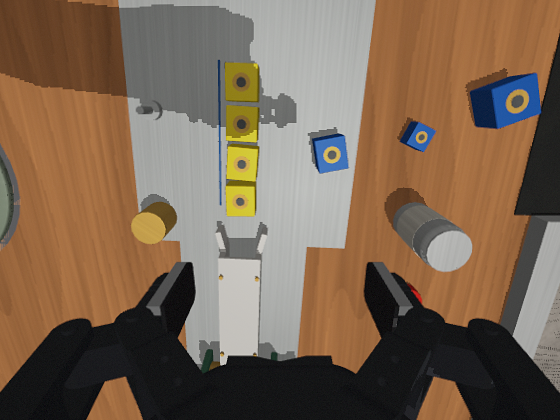

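Wrist view: bushings show at about (240,82), (241,124), (241,164), (240,202) for the row and (332,155) for the tail. Hood screws are at (221,277) and (258,278), and the plate edges are clear. Next I'll compute the feeder axis and block poses.

```bash
cat >> h.py <<'E'
def bush(f,f2,px,z=.040,r=11):
    "refine bushing centre near px by darkest blob; return world mm"
    u,v=map(int,px);g=cv2.cvtColor(f["img"],cv2.COLOR_RGB2GRAY)[v-6:v+7,u-6:u+7].astype(float)
    w=np.clip(np.percentile(g,30)-g,0,None);yy,xx=np.mgrid[-6:7,-6:7]
    p=[u+(w*xx).sum()/w.sum(),v+(w*yy).sum()/w.sum()]
    return np.round(p,1),np.round(ground(f2,p,z)[:2]*1000,1)
def edge(f,f2,p,q,z,half=6):
    "fit straight edge between pixels p,q by gradient peaks, in world"
    g=cv2.GaussianBlur(cv2.cvtColor(f["img"],cv2.COLOR_RGB2GRAY),(3,3),0).astype(np.float32)
    p,q=np.array(p,float),np.array(q,float);d=(q-p)/np.linalg.norm(q-p);n=np.array([-d[1],d[0]])
    W=[]
    for a in np.linspace(.05,.95,40):
        c=p+a*(q-p);k=np.arange(-half,half+.1,.5);P=(c+k[:,None]*n).astype(np.float32)
        I=cv2.remap(g,P[:,0].reshape(1,-1),P[:,1].reshape(1,-1),cv2.INTER_LINEAR)[0]
        W.append(ground(f2,P[np.argmax(abs(np.gradient(I)))],z)[:2]*1000)
    vx,vy,x,y=cv2.fitLine(np.array(W,np.float32),cv2.DIST_HUBER,0,.1,.01).ravel()
    print("edge pt",round(float(x),1),round(float(y),1),"dir deg",round(float(np.degrees(np.arctan2(vy,vx))),2))
E
python3 - <<'E'
from h import *
s,f,f2=wrist()
for p in [(240,82),(241,124),(241,164),(240,202),(332,155)]: print(bush(f,f2,p))
for p in [(221,277),(258,278)]: print("screw",ground(f2,p,.054)[:2]*1000)
edge(f,f2,(374,10),(346,240),.004);edge(f,f2,(128,110),(137,235),.004);edge(f,f2,(219,65),(220,200),.004)
edge(f,f2,(219,265),(219,350),.054,4);edge(f,f2,(261,265),(261,350),.054,4)
print("tail");edge(f,f2,(313,140),(318,170),.040,4);edge(f,f2,(343,136),(348,166),.040,4);edge(f,f2,(313,140),(343,136),.040,4);edge(f,f2,(318,172),(348,167),.040,4)
i=cv2.resize(f["img"][50:260,190:380,::-1],None,fx=2.85,fy=2.85,interpolation=cv2.INTER_CUBIC);cv2.imwrite("pics/c2.png",i)
E
```

```text
(array([240.2,  80.3]), array([492.3, 136.2]))
(array([240.2, 123. ]), array([490.5,  86.1]))
(array([240.8, 163.1]), array([489.6,  35.2]))
(array([239.3, 200.8]), array([485.7, -16.7]))
(array([331.1, 153.4]), array([607.7,  48.4]))
screw [ 456.86421067 -127.52498951]
screw [ 510.23419722 -128.88025532]
edge pt 650.8 78.0 dir deg 87.54
edge pt 329.2 28.7 dir deg 87.27
edge pt 456.6 76.0 dir deg 86.32
edge pt 450.0 -185.8 dir deg 87.24
edge pt 509.5 -184.5 dir deg 87.66
tail
edge pt 583.9 45.0 dir deg -74.66
edge pt 627.0 52.2 dir deg -78.88
edge pt 602.9 72.6 dir deg 9.59
edge pt 611.6 26.3 dir deg 11.34
```

View pics/c2.png

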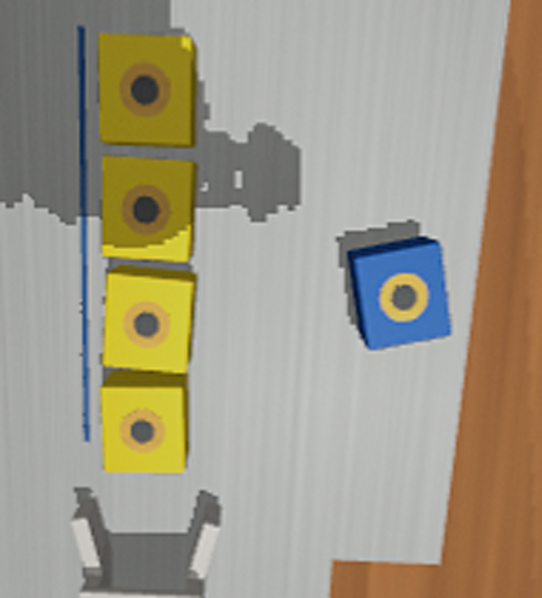

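The feeder axis checks out: plate width measures 319 mm against 320, and the hood's mid-line lies on the same line. It is x = 490.0 + 0.0437·(y−53) mm, yaw −2.5°. The tail is at (607.7, 48.4) with yaw about +10.7°, and its sides match 40×44.

Run:
```python
from h import *
rows([.6077,.0484,.135],1.758,5)
```

```text
[[5.5, 13.3, 44.9, 0.0, -0.0, -0.036, 1], [5.0, 13.5, 44.9, 0.0, -0.0, -0.036, 1], [4.5, 13.7, 44.9, 0.0, -0.0, -0.036, 1], [4.0, 13.8, 44.9, 0.0, -0.0, -0.036, 1], [3.5, 14.0, 44.9, 0.0, -0.0, -0.036, 1]]
```

```bash
python3 -m jog '[[[5.5,13.3,44.9,0,0,-0.036,1],[5,13.5,44.9,0,0,-0.036,1],[4.5,13.7,44.9,0,0,-0.036,1],[4,13.8,44.9,0,0,-0.036,1],[3.5,14,44.9,0,0,-0.036,1]]]'
python3 -m jog '[[[0,0,0,0,0,0,1],[0,0,0,0,0,0,1],[0,0,0,0,0,0,1]]]'
python3 - <<'E'
from h import *
s,f,f2=wrist();save(f,"w2.png")
rows([.6077,.0484,.087],1.758,3)
print(bot.spot_point("tail",f)[:2]); boxes("tail",f,f2)
E
```

```text
clock: 3.75
position: [0.6082, 0.0486, 0.133]
tool_rot: [3.141, -0.0, 1.757]
force: [0.6, -0.8, -0.5]
grip_width: 0.0851
finger_force: 0.0
clock: 4.05
position: [0.6083, 0.0479, 0.1371]
tool_rot: [3.139, 0.0, 1.755]
force: [-0.3, 0.1, 0.7]
grip_width: 0.0854
finger_force: 0.0
[[0.2, -0.3, 16.8, 0.001, 0.0, -0.001, 1], [0.1, -0.2, 16.8, 0.001, 0.0, -0.001, 1], [0.1, -0.2, 16.8, 0.001, 0.0, -0.001, 1]]
[{'xyz': [0.6071, 0.0475, 0.0046], 'conf': 0.81}, {'xyz': [0.7342, 0.0697, 0.0008], 'conf': 0.7}]
tail 0.77 [607.   53.6] [39.  53.5] 11.0
tail 0.72 [710.4  77.9] [29.  40.5] 65.5
tail 0.69 [498.8  88.3] [47.9 52.2] 86.8
tail 0.52 [769.  100.1] [ 2.4 19.4] 27.2
```

View pics/w2.png

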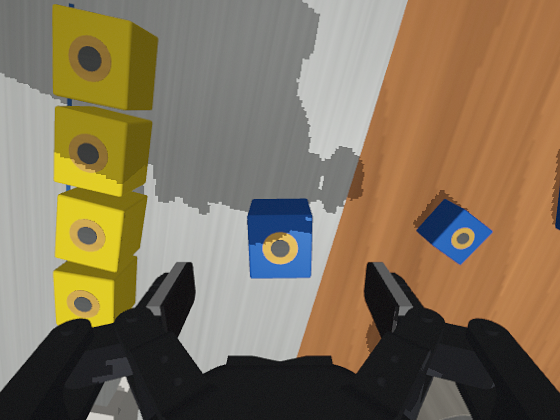

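The tail is squarely centred between the fingers, bushing at (280,248). Descending and gripping at 20 N.

```bash
python3 -m jog '[[[0.2,-0.3,17,0.001,0,0,1],[0,-0.3,17,0.001,0,0,1],[0,0,16,0,0,0,1],[0,0,0,0,0,0,1],[0,0,0,0,0,0,1]]]'
python3 -m jog '[[[0,0,0,0,0,0,0.3],[0,0,0,0,0,0,0.3],[0,0,0,0,0,0,0.3],[0,0,0,0,0,0,0],[0,0,0,0,0,0,0]]]' 25
python3 -m jog '[[[0,0,0,0,0,0,0],[0,0,0,0,0,0,0],[0,0,0,0,0,0,0],[0,0,-15,0,0,0,0],[0,0,-15,0,0,0,0]]]'
```

```text
clock: 4.7
position: [0.6069, 0.0481, 0.0843]
tool_rot: [-3.138, 0.0, 1.755]
force: [-0.3, -0.1, 0.2]
grip_width: 0.0857
finger_force: 0.0
clock: 5.2
position: [0.6074, 0.0484, 0.0854]
tool_rot: [-3.14, -0.0, 1.756]
force: [-0.9, -0.8, 6.6]
grip_width: 0.0395
finger_force: 25.9
clock: 5.7
position: [0.6071, 0.0483, 0.116]
tool_rot: [-3.139, 0.0, 1.756]
force: [0.0, -0.1, -0.5]
grip_width: 0.0396
finger_force: 25.6
```

Run:
```python
from h import *
rows([.4957,.187,.150],1.527,5,0)
rows([.4957,.187,.100],1.527,2,0,s0=([.4957,.187,.150],[np.pi,0,1.527]))
```

```text
[[31.4, -16.8, -6.8, -0.0, 0.0, 0.046, 0], [30.6, -18.2, -6.8, -0.0, 0.0, 0.046, 0], [29.7, -19.6, -6.8, -0.0, 0.0, 0.046, 0], [28.8, -20.9, -6.8, -0.0, 0.0, 0.046, 0], [27.8, -22.2, -6.8, -0.0, 0.0, 0.046, 0]]
[[0.0, -0.0, 25.0, 0.0, 0.0, 0.0, 0], [0.0, -0.0, 25.0, 0.0, 0.0, 0.0, 0]]
```

```bash
python3 -m jog '[[[0,0,-34,0,0,0,0],[31.4,-16.8,0,0,0,0.046,0],[30.6,-18.2,0,0,0,0.046,0],[29.7,-19.6,0,0,0,0.046,0],[28.8,-20.9,0,0,0,0.046,0]]]'
python3 -m jog '[[[27.8,-22.2,0,0,0,0.046,0],[0,0,25,0,0,0,0],[0,0,0,0,0,0,0],[0,0,0,0,0,0,0],[0,0,0,0,0,0,0]]]'
python3 - <<'E'
from h import *
s,f,f2=wrist()
rows([.4957,.187,.100],1.527,2,0)
s,f,f2=wrist();save(f,"w3.png")
E
```

```text
clock: 6.2
position: [0.5175, 0.1605, 0.1505]
tool_rot: [-3.141, -0.001, 1.57]
force: [-0.0, 1.6, -1.3]
grip_width: 0.0396
finger_force: 25.8
clock: 6.7
position: [0.4968, 0.1865, 0.1253]
tool_rot: [-3.141, 0.0, 1.524]
force: [-0.6, 0.3, -0.9]
grip_width: 0.0397
finger_force: 25.8
[[0.2, -0.5, 12.6, -0.0, -0.0, -0.001, 0], [0.2, -0.5, 12.6, -0.0, -0.0, -0.001, 0]]
```

View pics/w3.png

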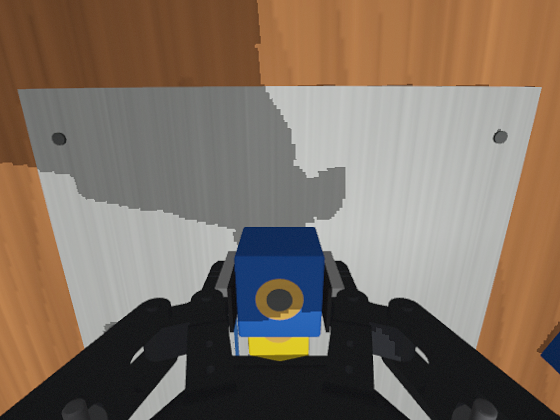

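The tail hangs square with the plate in the grip, bushing at (280,299), with block 4 just beyond at (280,345). Lowering and setting it down.

```bash
python3 -m jog '[[[0.2,-0.7,13,0,0,-0.001,0],[0,-0.3,12,0,0,-0.001,0],[0,0,9,0,0,0,0],[0,0,2,0,0,0,0],[0,0,0,0,0,0,0]]]'
python3 -m jog '[[[0,0,1.5,0,0,0,0],[0,0,1,0,0,0,0],[0,0,0,0,0,0,0],[0,0,0,0,0,0,0]]]'
```

```text
clock: 7.3
position: [0.4947, 0.1872, 0.0875]
tool_rot: [-3.139, 0.001, 1.528]
force: [0.7, 0.5, -0.7]
grip_width: 0.0398
finger_force: 25.9
clock: 7.7
position: [0.4949, 0.1876, 0.0858]
tool_rot: [-3.14, 0.0, 1.528]
force: [-0.6, -0.1, -1.6]
grip_width: 0.0394
finger_force: 25.9
```

```bash
python3 -m jog '[[[0,0,0.8,0,0,0,0],[0,0,0,0,0,0,0]]]'
python3 -m jog '[[[0,0,0.8,0,0,0,0],[0,0,0,0,0,0,0]]]'
```

```text
clock: 7.9
position: [0.4949, 0.1876, 0.0854]
tool_rot: [-3.14, -0.0, 1.528]
force: [-3.7, -1.0, 13.4]
grip_width: 0.0396
finger_force: 27.7
clock: 8.1
position: [0.495, 0.1876, 0.0854]
tool_rot: [-3.14, -0.001, 1.528]
force: [-8.0, -3.1, 35.1]
grip_width: 0.0396
finger_force: 30.3
```

Contact, and the arm is stiff at about 27 N/mm. Backing off, releasing, then regripping 4 mm higher.

```bash
python3 -m jog '[[[0,0,-1.2,0,0,0,0],[0,0,0,0,0,0,0]]]'
python3 -m jog '[[[0,0,0,0,0,0,0.65],[0,0,0,0,0,0,0.65],[0,0,-3,0,0,0,0.65],[0,0,0,0,0,0,0.65]]]'
python3 - <<'E'
from h import *
s,f,f2=wrist();print(s["position"],s["force"],s["grip_width"])
f=bot.grab_frame("top");cv2.imwrite("pics/t2.png",cv2.resize(f["img"][200:300,225:425,::-1],None,fx=4,fy=4,interpolation=cv2.INTER_CUBIC))
save(f,"t2f.png")
E
```

```text
clock: 8.3
position: [0.495, 0.1876, 0.0855]
tool_rot: [-3.14, 0.0, 1.528]
force: [-1.0, -0.7, 1.1]
grip_width: 0.0393
finger_force: 26.1
clock: 8.7
position: [0.495, 0.1875, 0.0884]
tool_rot: [-3.14, 0.0, 1.528]
force: [0.5, -0.7, -0.4]
grip_width: 0.0555
finger_force: 0.0
[0.49496184 0.18753625 0.08844998] [ 0.49908461 -0.69149077 -0.39554638] 0.05548892374209753
```

View pics/t2.png

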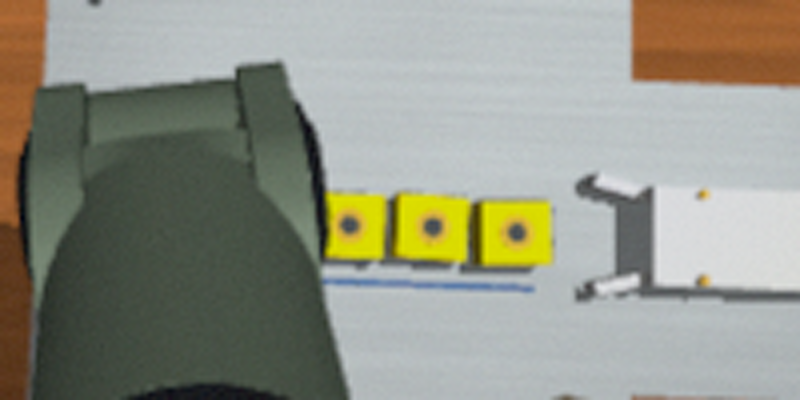

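The tail is in line on the axis. Gripping it higher, clear of the plate, and closing up the row gently. The follower can't be met before about 164 mm of travel.

```bash
python3 -m jog '[[[0,0,0,0,0,0,0.2],[0,0,0,0,0,0,0.2],[0,0,0,0,0,0,0],[0,0,0,0,0,0,0],[0,0,0,0,0,0,0]]]' 25
python3 -m jog '[[[-2,0,0,0,0,0,0],[-2,0,0,0,0,0,0],[-2,0,0,0,0,0,0],[-2,0,0,0,0,0,0],[-2,0,0,0,0,0,0]]]'
python3 -m jog '[[[-2,0,0,0,0,0,0],[-2,0,0,0,0,0,0],[-2,0,0,0,0,0,0],[-2,0,0,0,0,0,0],[-2,0,0,0,0,0,0]]]'
python3 -m jog '[[[-2,0,0,0,0,0,0],[-2,0,0,0,0,0,0],[-2,0,0,0,0,0,0],[-2,0,0,0,0,0,0],[-2,0,0,0,0,0,0]]]'
```

```text
clock: 9.3
position: [0.4949, 0.1875, 0.0883]
tool_rot: [-3.14, 0.0, 1.528]
force: [-1.5, 0.3, 5.9]
grip_width: 0.0396
finger_force: 25.7
clock: 9.8
position: [0.4945, 0.1776, 0.0882]
tool_rot: [-3.14, 0.0, 1.528]
force: [0.1, 4.8, 5.0]
grip_width: 0.0397
finger_force: 25.6
clock: 10.3
position: [0.4941, 0.1676, 0.0883]
tool_rot: [-3.14, 0.0, 1.528]
force: [0.4, 6.0, 5.2]
grip_width: 0.0396
finger_force: 25.7
clock: 10.8
position: [0.4936, 0.1578, 0.0882]
tool_rot: [-3.14, -0.0, 1.528]
force: [0.9, 6.2, 4.2]
grip_width: 0.0397
finger_force: 25.6
```

```bash
python3 -m jog '[[[-2,0,-0.2,0,0,0,0],[-2,0,0,0,0,0,0],[-2,0,0,0,0,0,0],[-2,0,0,0,0,0,0],[-2,0,0,0,0,0,0]]]'
python3 - <<'E'
from h import *
f=bot.grab_frame("scene")
cv2.imwrite("pics/s2.png",cv2.resize(f["img"][160:260,110:310,::-1],None,fx=4,fy=4,interpolation=cv2.INTER_CUBIC))
E
```

```text
clock: 11.3
position: [0.493, 0.1472, 0.0883]
tool_rot: [-3.139, 0.001, 1.528]
force: [-0.7, 2.2, -0.6]
grip_width: 0.0395
finger_force: 25.3
```

View pics/s2.png

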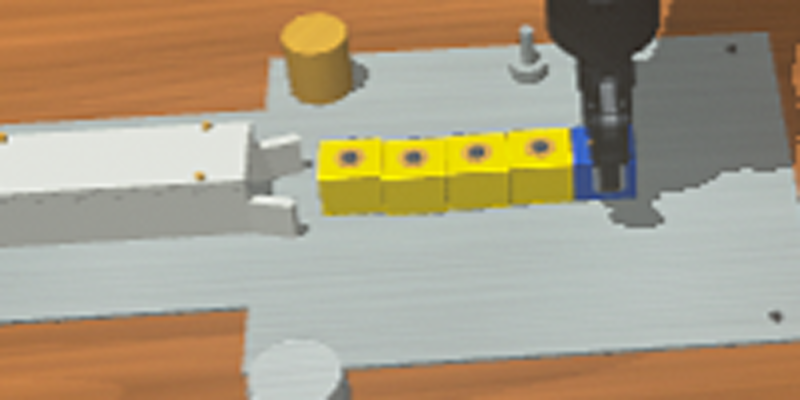

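The row is tight and straight, with block 1 at (350,175) before the cheeks and sliding force about 2 N. Continuing at 20 mm/s and watching forces.

```bash
python3 -m jog '[[[-2,0.1,0,0,0,0,0],[-2,0.1,0,0,0,0,0],[-2,0.1,0,0,0,0,0],[-2,0.1,0,0,0,0,0],[-2,0.1,0,0,0,0,0]]]'|grep -E "pos|force:"
python3 -m jog '[[[-2,0,0,0,0,0,0],[-2,0,0,0,0,0,0],[-2,0,0,0,0,0,0],[-2,0,0,0,0,0,0],[-2,0,0,0,0,0,0]]]'|grep -E "pos|force:"
python3 -m jog '[[[-2,0,0,0,0,0,0],[-2,0,0,0,0,0,0],[-2,0,0,0,0,0,0],[-2,0,0,0,0,0,0],[-2,0,0,0,0,0,0]]]'|grep -E "pos|force:"
```

```text
position: [0.4932, 0.1373, 0.0884]
force: [-0.4, 1.9, -1.4]
finger_force: 25.4
position: [0.4927, 0.1274, 0.0884]
force: [-0.0, 2.3, -3.1]
finger_force: 25.4
position: [0.4923, 0.1174, 0.0884]
force: [-0.1, 1.7, -1.5]
finger_force: 25.4
```

```bash
python3 -m jog '[[[-2,0,0,0,0,0,0],[-2,0,0,0,0,0,0],[-2,0,0,0,0,0,0],[-2,0,0,0,0,0,0],[-2,0,0,0,0,0,0]]]'|grep -E "pos|force:"
python3 -m jog '[[[-2,0,0,0,0,0,0],[-2,0,0,0,0,0,0],[-2,0,0,0,0,0,0],[-2,0,0,0,0,0,0],[-2,0,0,0,0,0,0]]]'|grep -E "pos|force:"
```

```text
position: [0.4919, 0.1074, 0.0884]
force: [1.0, 1.0, -2.2]
finger_force: 25.4
position: [0.4915, 0.0974, 0.0884]
force: [0.1, 1.6, -2.2]
finger_force: 25.4
```

```bash
python3 -m jog '[[[-2,0,0.1,0,0,0,0],[-2,0,0,0,0,0,0],[-2,0,0,0,0,0,0],[-2,0,0,0,0,0,0],[-2,0,0,0,0,0,0]]]'|grep -E "pos|force:"
python3 -m jog '[[[-2,0,0,0,0,0,0],[-2,0,0,0,0,0,0],[-2,0,0,0,0,0,0],[-2,0,0,0,0,0,0],[-2,0,0,0,0,0,0]]]'|grep -E "pos|force:"
python3 -m jog '[[[-2,0,0,0,0,0,0],[-2,0,0,0,0,0,0],[-2,0,0,0,0,0,0],[-2,0,0,0,0,0,0],[-2,0,0,0,0,0,0]]]'|grep -E "pos|force:"
python3 -m jog '[[[-2,0,0,0,0,0,0],[-2,0,0,0,0,0,0],[-2,0,0,0,0,0,0],[-2,0,0,0,0,0,0],[-2,0,0,0,0,0,0]]]'|grep -E "pos|force:"
python3 -m jog '[[[-2,0,0,0,0,0,0],[-2,0,0,0,0,0,0],[-2,0,0,0,0,0,0],[-2,0,0,0,0,0,0],[-2,0,0,0,0,0,0]]]'|grep -E "pos|force:"
```

```text
position: [0.4911, 0.0875, 0.0883]
force: [-0.9, 3.2, 0.5]
finger_force: 25.6
position: [0.4906, 0.0775, 0.0883]
force: [-0.4, 2.5, 0.6]
finger_force: 25.6
position: [0.4902, 0.0674, 0.0883]
force: [1.0, 3.7, 0.6]
finger_force: 25.7
position: [0.4897, 0.0574, 0.0883]
force: [0.3, 4.1, 2.1]
finger_force: 25.7
position: [0.4892, 0.0474, 0.0883]
force: [-0.1, 3.8, 0.8]
finger_force: 25.8
```

Sliding force is about 3–4 N. From here I creep 1 mm per call, with a force check between calls so the next isn't issued once the force passes 7.5 N.

```bash
cat > g.py <<'E'
from workcell import bot
s=bot.observe();f=s["force"];print(s["clock"].round(2) if hasattr(s["clock"],"round") else s["clock"],round(s["position"][1]*1000,2),round(f[1],1),round(f[2],1))
raise SystemExit(f[1]>7.5)
E
python3 -m jog '[[[-2,0,0,0,0,0,0],[-2,0,0,0,0,0,0],[-2,0,0,0,0,0,0],[-2,0,0,0,0,0,0],[-1,0,0,0,0,0,0]]]' >/dev/null
python3 g.py && python3 -m jog '[[[-1,0,0,0,0,0,0],[-1,0,0,0,0,0,0]]]' >/dev/null &&
python3 g.py && python3 -m jog '[[[-1,0,0,0,0,0,0],[-1,0,0,0,0,0,0]]]' >/dev/null &&
python3 g.py && python3 -m jog '[[[-1,0,0,0,0,0,0]]]' >/dev/null &&
python3 g.py && python3 -m jog '[[[-1,0,0,0,0,0,0]]]' >/dev/null &&
python3 g.py && python3 -m jog '[[[-1,0,0,0,0,0,0]]]' >/dev/null &&
python3 g.py && python3 -m jog '[[[-1,0,0,0,0,0,0]]]' >/dev/null &&
python3 g.py && python3 -m jog '[[[-1,0,0,0,0,0,0]]]' >/dev/null &&
python3 g.py && python3 -m jog '[[[-1,0,0,0,0,0,0]]]' >/dev/null &&
python3 g.py && python3 -m jog '[[[-1,0,0,0,0,0,0]]]' >/dev/null &&
python3 g.py && python3 -m jog '[[[-1,0,0,0,0,0,0]]]' >/dev/null &&
python3 g.py && python3 -m jog '[[[-1,0,0,0,0,0,0]]]' >/dev/null &&
python3 g.py && python3 -m jog '[[[-1,0,0,0,0,0,0]]]' >/dev/null &&
python3 g.py && python3 -m jog '[[[-1,0,0,0,0,0,0]]]' >/dev/null && python3 g.py
```

```text
16.85 38.34 5.1 0.6False
```

```bash
sed -i 's/SystemExit(f\[1\]>7.5)/SystemExit(int(f[1]>7.5))/' g.py
python3 g.py && python3 -m jog '[[[-1,0,0,0,0,0,0],[-1,0,0,0,0,0,0]]]' >/dev/null &&
python3 g.py && python3 -m jog '[[[-1,0,0,0,0,0,0],[-1,0,0,0,0,0,0]]]' >/dev/null &&
python3 g.py && python3 -m jog '[[[-1,0,0,0,0,0,0]]]' >/dev/null &&
python3 g.py && python3 -m jog '[[[-1,0,0,0,0,0,0]]]' >/dev/null &&
python3 g.py && python3 -m jog '[[[-1,0,0,0,0,0,0]]]' >/dev/null &&
python3 g.py && python3 -m jog '[[[-1,0,0,0,0,0,0]]]' >/dev/null &&
python3 g.py && python3 -m jog '[[[-1,0,0,0,0,0,0]]]' >/dev/null &&
python3 g.py && python3 -m jog '[[[-1,0,0,0,0,0,0]]]' >/dev/null &&
python3 g.py && python3 -m jog '[[[-1,0,0,0,0,0,0]]]' >/dev/null &&
python3 g.py && python3 -m jog '[[[-1,0,0,0,0,0,0]]]' >/dev/null &&
python3 g.py && python3 -m jog '[[[-1,0,0,0,0,0,0]]]' >/dev/null &&
python3 g.py && python3 -m jog '[[[-1,0,0,0,0,0,0]]]' >/dev/null &&
python3 g.py && python3 -m jog '[[[-1,0,0,0,0,0,0]]]' >/dev/null && python3 g.py
```

```text
16.85 38.34 5.1 0.6
17.05 36.58 3.3 0.1
17.25 34.58 2.3 -0.1
17.35 33.52 3.6 -0.3
17.45 32.54 3.7 -0.1
17.55 31.52 2.1 -0.6
17.65 30.52 2.5 -1.0
17.75 29.53 3.5 -0.5
17.85 28.52 3.5 -0.2
17.95 27.57 3.3 -0.8
18.05 26.52 3.5 -0.8
18.15 25.54 2.3 -1.7
18.25 24.52 2.9 -2.0
18.35 23.57 2.0 -1.2
```

```bash
python3 g.py && python3 -m jog '[[[-1,0,0,0,0,0,0]]]' >/dev/null &&
python3 g.py && python3 -m jog '[[[-1,0,0,0,0,0,0]]]' >/dev/null &&
python3 g.py && python3 -m jog '[[[-1,0,0,0,0,0,0]]]' >/dev/null &&
python3 g.py && python3 -m jog '[[[-1,0,0,0,0,0,0]]]' >/dev/null &&
python3 g.py && python3 -m jog '[[[-1,0,0,0,0,0,0]]]' >/dev/null &&
python3 g.py && python3 -m jog '[[[-1,0,0,0,0,0,0]]]' >/dev/null &&
python3 g.py && python3 -m jog '[[[-1,0,0,0,0,0,0]]]' >/dev/null &&
python3 g.py && python3 -m jog '[[[-1,0,0,0,0,0,0]]]' >/dev/null &&
python3 g.py && python3 -m jog '[[[-1,0,0,0,0,0,0]]]' >/dev/null &&
python3 g.py && python3 -m jog '[[[-1,0,0,0,0,0,0]]]' >/dev/null &&
python3 g.py && python3 -m jog '[[[-1,0,0,0,0,0,0]]]' >/dev/null &&
python3 g.py && python3 -m jog '[[[-1,0,0,0,0,0,0]]]' >/dev/null &&
python3 g.py && python3 -m jog '[[[-1,0,0,0,0,0,0]]]' >/dev/null &&
python3 g.py && python3 -m jog '[[[-1,0,0,0,0,0,0]]]' >/dev/null &&
python3 g.py && python3 -m jog '[[[-1,0,0,0,0,0,0]]]' >/dev/null &&
python3 g.py && python3 -m jog '[[[-1,0,0,0,0,0,0]]]' >/dev/null &&
python3 g.py && python3 -m jog '[[[-1,0,0,0,0,0,0]]]' >/dev/null &&
python3 g.py && python3 -m jog '[[[-1,0,0,0,0,0,0]]]' >/dev/null &&
python3 g.py && python3 -m jog '[[[-1,0,0,0,0,0,0]]]' >/dev/null &&
python3 g.py && python3 -m jog '[[[-1,0,0,0,0,0,0]]]' >/dev/null && python3 g.py
```

```text
18.35 23.57 2.0 -1.2
18.45 22.55 2.8 -1.0
18.55 21.56 2.7 -1.0
18.65 20.53 2.3 -1.2
18.75 19.52 1.7 -2.1
18.85 18.53 3.2 -1.7
18.95 17.55 3.1 -1.9
19.05 16.55 2.3 -2.0
19.15 15.56 2.2 -1.4
19.25 14.55 2.9 -1.4
19.35 13.58 2.7 -2.5
19.45 12.55 2.3 -2.1
19.55 11.56 2.1 -1.2
19.65 10.52 2.6 -0.8
19.75 9.53 2.2 -1.4
19.85 8.57 2.6 -2.2
19.95 7.6 2.2 -1.2
20.05 7.26 11.8 -2.0
```

Contact: 11.8 N against 2.5 N sliding. Now small steps to see whether the force levels off while the row still moves.

```bash
python3 -m jog '[[[0,0,0,0,0,0,0]]]' >/dev/null; python3 g.py
python3 -m jog '[[[-0.2,0,0,0,0,0,0]]]' >/dev/null; python3 g.py
python3 -m jog '[[[-0.2,0,0,0,0,0,0]]]' >/dev/null; python3 g.py
```

```text
20.15 7.25 6.2 -0.7
20.25 7.24 9.1 -1.7
20.35 7.22 10.5 -1.3
```

```bash
python3 -m jog '[[[-0.2,0,0,0,0,0,0]]]' >/dev/null; python3 g.py
python3 -m jog '[[[-0.2,0,0,0,0,0,0]]]' >/dev/null; python3 g.py
python3 -m jog '[[[-0.2,0,0,0,0,0,0]]]' >/dev/null; python3 g.py
```

```text
20.45 7.17 11.5 -0.7
20.55 7.04 10.9 -0.2
20.65 6.82 10.5 -1.0
```

Force levels at about 11 N while the row advances, so the follower is yielding. A touch more, then hold.

```bash
python3 -m jog '[[[-0.2,0,0,0,0,0,0]]]' >/dev/null; python3 g.py
python3 -m jog '[[[-0.2,0,0,0,0,0,0]]]' >/dev/null; python3 g.py
python3 -m jog '[[[-0.2,0,0,0,0,0,0]]]' >/dev/null; python3 g.py
python3 -m jog '[[[0,0,0,0,0,0,0],[0,0,0,0,0,0,0]]]' >/dev/null; python3 g.py
python3 -m jog '[[[0,0,0,0,0,0,0],[0,0,0,0,0,0,0],[0,0,0,0,0,0,0],[0,0,0,0,0,0,0],[0,0,0,0,0,0,0]]]' >/dev/null; python3 g.py
python3 -m jog '[[[0,0,0,0,0,0,0],[0,0,0,0,0,0,0],[0,0,0,0,0,0,0],[0,0,0,0,0,0,0],[0,0,0,0,0,0,0]]]' >/dev/null; python3 g.py
```

```text
20.75 6.59 10.6 -0.6
20.85 6.44 11.4 -1.6
20.95 6.22 9.7 -1.2
21.15 6.18 10.4 -0.7
21.65 6.18 10.2 -0.6
22.15 6.21 11.8 -1.5
```

Held at about 10.5 N for 1.2 s. Easing off slightly, opening and lifting clear.

```bash
python3 -m jog '[[[0.25,0,0,0,0,0,0],[0.25,0,0,0,0,0,0],[0,0,0,0,0,0,0]]]' >/dev/null; python3 g.py
python3 -m jog '[[[0,0,0,0,0,0,0.65],[0,0,0,0,0,0,0.65],[0,0,0,0,0,0,0.65]]]'
python3 -m jog '[[[0,0,-10,0,0,0,0.65],[0,0,-25,0,0,0,0.65],[0,0,-45,0,0,0,0.65],[30,0,-45,0,0,0,0.65],[45,0,-45,0,0,0,0.65]]]'
python3 -m jog '[[[45,0,-20,0,0,0,0.65],[0,0,0,0,0,0,0.65],[0,0,0,0,0,0,0.65]]]' >/dev/null
python3 - <<'E'
from h import *
s,f,f2=wrist();save(f,"w4.png");print(s["clock"],s["position"])
for n in("block1","tail"): print(n,[(np.round(d["xyz"],4).tolist(),round(d["conf"],2)) for d in bot.spot_point(n,f)[:3]])
E
```

```text
22.45 6.22 8.1 -2.2
clock: 22.75
position: [0.4876, 0.0052, 0.0884]
tool_rot: [-3.14, 0.001, 1.527]
force: [0.1, -1.0, 0.2]
grip_width: 0.0554
finger_force: 0.0
clock: 23.25
position: [0.4905, 0.0679, 0.2482]
tool_rot: [-3.141, 0.0, 1.524]
force: [1.3, 1.1, -0.7]
grip_width: 0.0556
finger_force: 0.0
23.55 [0.49232309 0.11445415 0.26606752]
block1 [([0.4858, -0.0846, 0.0055], 0.77)]
tail [([0.4882, 0.0068, 0.0056], 0.93), ([0.7347, 0.0691, 0.0009], 0.58)]
```

View pics/w4.png

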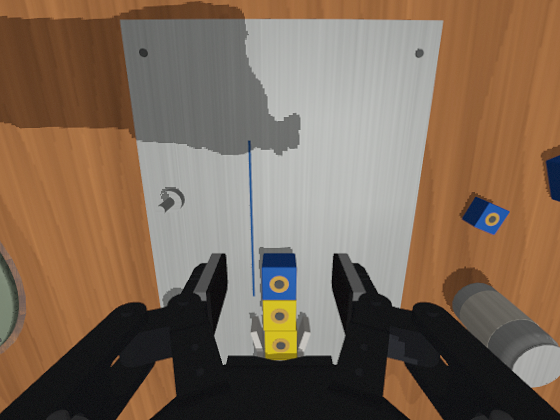

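The tail (279,284) and yellow blocks (280,316) and (281,346) stand in one straight, tight line into the mouth. The bystanders in view look undisturbed and the gripper is clear. Handing in.

```bash
python3 -c "
from workcell import bot
print(bot.job_done())"
```

```text
the job is handed in; nothing more can be done
None
```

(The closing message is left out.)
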